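# Divide the parts drawer and sort the leg adapters into it

### The arm

A 7-joint arm with a two-finger parallel gripper is mounted at the origin on the work surface. World frame = base frame: x ahead of the robot, y to its left, z up, the work surface at z = 0. Lengths are in m, angles in rad, forces in N, time in s.
With the tool pointing down it reaches from about 0.4 to 0.85 m from the base axis. Payload 10.4 kg.
Tool frame: the origin (TCP) lies at the very end of the fingers, on their centre line; the grasp point (between the pads) lies 19 mm behind it; z points along the fingers, y is the line along which they close (so a half turn about z gives the same grasp; the last joint's range is limited). The gripper opens to 87 mm and grips with 3 to 60 N. Pads are 19 mm wide; open, the fingers measure 117 mm over their backs; the gripper's body (75 mm by 190 mm) begins 51 mm behind the grasp point.
Start: joints at [1.098, 0.332, -0.065, 1.46, 0.022, 1.35, -0.088], TCP at [0.272, -0.563, 0.223] pointing down, gripper open.
Joint ranges: [-2.6, 2.6], [-0.5, 2.12], [-1.47, 1.34], [0.16, 2.42], [-1.27, 4.41], [0.06, 2.06], [-2.6, 2.6]. Speed limits (rad/s): [2.22, 2.22, 2.79, 2.79, 3.14, 3.14, 3.14].

### API

Orientations are given as a unit quaternion [x, y, z, w].
In Python, from rig import readout, vision, bot gives the robot as it stands.
- The arm moves only by the tool drive_tool, never from a script. Its argument "increments" is a list of rows, each a list of 6 numbers: the shift along the tool's x, y, z in units of 0.25 m (1.0 is 0.25 m), then the turn, a rotation vector about the tool's x, y, z in units of pi/4 rad (1.0 is pi/4 rad). A call has 1 to 8 rows; each row is the pose to reach, as a shift and turn from the pose commanded when the call began, along the tool's axes at that moment; what a row does not reach only later rows make up. A row lasts 1/8 s, in which the tool goes at most 62.5 mm and 10.7 degrees, less where a joint would pass 70% of its speed; a pose out of reach is approached as far as the arm can. A call with a number of a shift or a turn outside -1 to 1 is refused whole. A call with a gripper value outside its range is refused whole. "hand" is the opening, from 0 (shut) to 1 (fully open), set as the call begins (left out, the last holds). The fingers move at their own pace and stop on an object; the grip force is fixed at half the most. Time passes only in rows, so rows that repeat a pose let the fingers close. It gives the time, the measured TCP pose, the force, the opening and the grip force at its end, in the units of the state.
- readout.state(): the state, without advancing time (a new reading comes with each control period).
- vision.grab_frame(name): name is "scene" or "top"; returns the picture (400x640x3 uint8, red, green, blue); there is no depth.
- vision.camera_info(name): a dict with "K" (3x3 intrinsics, pixels), "k1" (the pictures are not rectified: a ray, as slopes to the right and down, at radius r is drawn at 1 + k1 r^2 times it, then the intrinsics apply), "origin" and "attitude" of the camera in the world. Camera axes: x right, y down, z forward; pixel columns grow to the right and rows downward; lengths in m; the calibration is good to about 2 mm. A picture is of the moment at which its call begins. camera_info takes no time and is no camera call.
- bot.finish_job(): hands the job in; it is judged then, once.
The state is a dict: "clock": time; "joint_positions": joint angles; "dq": joint speeds; "tau": joint torques, N m; "tool_pos": TCP position; "orientation": TCP orientation; "contact_force": force on the tool from outside, world axes, zero at the start; "wrist_torque": the same for the moment, N m; "width": finger opening in m; "grip_force": force on a finger pad.
Only numpy, scipy, OpenCV 4.12 (cv2) and the standard library are available. Lean on these libraries where they do the work, as an engineer would, in place of code of your own. Each camera call takes 0.05 s, during which the arm holds its last target. There are 200 camera calls.

### The job

Set up the empty grey parts drawer: first, while it is still empty, lift the blue divider out of the orange drawer and slide it down into the guides across the middle of the grey drawer until it is fully home on the floor. Then stand both aluminium tube clamps upright in the front half (the half next to the finger pull and label) and both dark pyramid adapters upright in the back half. Leave the tube offcut, the glue bottle and the tape roll alone.

Things in the scene. Friction and masses are not known exactly. Their poses are not given: they have to be found in the camera images.
- grey_drawer: grey open drawer, fixed, 220 (x) x 116 (y) x 45 mm high, walls and floor 4 mm; origin: centre of underside. Its -x end is the front (finger pull projects 18 mm, white label). At x=0 ribs 8 mm deep on both side walls leave a guide slot 6.5 mm wide in x, flared to 16 mm at the rim, 108 mm long in y. Divider home: across x=0, foot on the floor, its centre 30 mm above the origin. Each half: 104 x 108 mm inside
- orange_drawer: orange open drawer of the same make, fixed, holds the divider at the start: 150 (x) x 116 (y) x 45 mm high, walls and floor 4 mm, same guides at x=0, finger pull at its -x end. Origin: centre of underside
- divider_center (a point): blue plastic divider, loose, 45 g: upright plate 4 mm thick (x), 104 wide (y), 52 high, lower corners bevelled; the top 24 mm at mid-width are a grip bar 10 mm thick (x), 60 wide, whose top stands 11 mm above the rim when home. Starts in the orange drawer's guides, lifts straight out. The point is the centre, 26 mm above its foot; the bar's centre is 14 mm above it. Same either way round
- clamp_red_center (a point): tube clamp, loose, 100 g: bright aluminium round collar 38 mm in diameter, 42 mm high, upright, open bore on top, red band round its middle and red top rim; two small ears with a cross screw (21 mm across in x) stick out 7 mm on its own +y side, upper half only. Any yaw. The point is its centre, 21 mm above its foot; own z is up
- clamp_green_center (a point): tube clamp, loose, 100 g: bright aluminium round collar 38 mm in diameter, 42 mm high, upright, open bore on top, green band round its middle and green top rim; two small ears with a cross screw (21 mm across in x) stick out 7 mm on its own +y side, upper half only. Any yaw. The point is its centre, 21 mm above its foot; own z is up
- pyramid_brass_center (a point): pyramid adapter, loose, 130 g: dark steel square base 40 x 40 mm, 18 mm high with four holes, low dome and small four-sided brass (yellow metal) head 17 mm wide on top, 36 mm high in all. Any yaw. The point lies on its axis, 18 mm above its foot; own x and y are square to the base's sides, own z is up
- pyramid_steel_center (a point): pyramid adapter, loose, 130 g: dark steel square base 40 x 40 mm, 18 mm high with four holes, low dome and small four-sided bright steel head 17 mm wide on top, 36 mm high in all. Any yaw. The point lies on its axis, 18 mm above its foot; own x and y are square to the base's sides, own z is up
- tube_offcut_center (a point): bystander: a plain cut-off of aluminium tube, 30 mm in diameter and 60 mm high, standing among the parts, without band or ears. The point is its centre
- glue_bottle: bystander: white glue bottle with an orange cap, 48 mm in diameter, 110 mm high. Origin at the centre of its underside
- tape_roll: bystander: white roll of tape lying flat, 90 mm in diameter, 25 mm high. Origin at the centre of its underside
There are look-alikes about, which are no part of the job. Of the things shaped like the part that bears divider_center, the blue one is meant.

How it is judged:
On the way:
1. the divider is fully home in the grey drawer's guides while the drawer holds none of the parts (x of divider_center in the frame of grey_drawer between -0.004 and 0.004 m and y of divider_center in the frame of grey_drawer between -0.004 and 0.004 m and z of divider_center in the frame of grey_drawer between 0.026 and 0.0335 m and angle between divider_center's own z axis and vertical below 0.1 rad and angle between the x axis of divider_center and the x axis of grey_drawer, either way round below 0.12 rad and (x of clamp_red_center in the frame of grey_drawer above 0.11 m or x of clamp_red_center in the frame of grey_drawer below -0.11 m or y of clamp_red_center in the frame of grey_drawer above 0.058 m or y of clamp_red_center in the frame of grey_drawer below -0.058 m) and (x of clamp_green_center in the frame of grey_drawer above 0.11 m or x of clamp_green_center in the frame of grey_drawer below -0.11 m or y of clamp_green_center in the frame of grey_drawer above 0.058 m or y of clamp_green_center in the frame of grey_drawer below -0.058 m) and (x of pyramid_brass_center in the frame of grey_drawer above 0.11 m or x of pyramid_brass_center in the frame of grey_drawer below -0.11 m or y of pyramid_brass_center in the frame of grey_drawer above 0.058 m or y of pyramid_brass_center in the frame of grey_drawer below -0.058 m) and (x of pyramid_steel_center in the frame of grey_drawer above 0.11 m or x of pyramid_steel_center in the frame of grey_drawer below -0.11 m or y of pyramid_steel_center in the frame of grey_drawer above 0.058 m or y of pyramid_steel_center in the frame of grey_drawer below -0.058 m)), for 0.2 s.
At the end, for the whole second after the job is handed in: Divider home in the grey drawer's guides (within 4 mm sideways, foot within 3.5 mm of the floor, upright within 0.1 rad); both clamps stand on the floor of the front half, both pyramid adapters in the back half (height within 6 mm, upright within 0.15 rad); all released and at rest (x of divider_center in the frame of grey_drawer between -0.004 and 0.004 m and y of divider_center in the frame of grey_drawer between -0.004 and 0.004 m and z of divider_center in the frame of grey_drawer between 0.026 and 0.0335 m and angle between divider_center's own z axis and vertical below 0.1 rad and angle between the x axis of divider_center and the x axis of grey_drawer, either way round below 0.12 rad and x of clamp_red_center in the frame of grey_drawer between -0.104 and -0.008 m and y of clamp_red_center in the frame of grey_drawer between -0.054 and 0.054 m and z of clamp_red_center in the frame of grey_drawer between 0.019 and 0.031 m and angle between each of clamp_red_center, clamp_green_center, pyramid_brass_center, pyramid_steel_center's own z axis and vertical below 0.15 rad and x of clamp_green_center in the frame of grey_drawer between -0.104 and -0.008 m and y of clamp_green_center in the frame of grey_drawer between -0.054 and 0.054 m and z of clamp_green_center in the frame of grey_drawer between 0.019 and 0.031 m and x of pyramid_brass_center in the frame of grey_drawer between 0.008 and 0.104 m and y of pyramid_brass_center in the frame of grey_drawer between -0.054 and 0.054 m and z of pyramid_brass_center in the frame of grey_drawer between 0.016 and 0.028 m and x of pyramid_steel_center in the frame of grey_drawer between 0.008 and 0.104 m and y of pyramid_steel_center in the frame of grey_drawer between -0.054 and 0.054 m and z of pyramid_steel_center in the frame of grey_drawer between 0.016 and 0.028 m and linear speed of each of clamp_red, clamp_green, pyramid_brass, pyramid_steel, divider below 0.02 m/s); the robot touches nothing.
It fails at once if the tube offcut is shifted by more than 25 mm (distance of tube_offcut_center from where it was at the start of the episode above 0.025 m).
It fails at once if the glue bottle is shifted by more than 25 mm (distance of glue_bottle from where it was at the start of the episode above 0.025 m).
It fails at once if the tape roll is shifted by more than 25 mm (distance of tape_roll from where it was at the start of the episode above 0.025 m).
It also fails if it takes over 128 s, if anything falls off the work surface, if the arm or the gripper's body presses on something with over 40 N, if the wrist force passes 120 N, or if a joint passes its speed limit or range.

## Working session

There is one attempt and no reset: what is moved stays moved. The work goes in short steps, Python scripts to look and compute and a tool call to move; the robot and the scene stay as the last step left them, time stands still between calls to the robot, and variables do not carry over. Pictures are saved under pics/ and viewed, at most 14 in all, crops included, and the job is handed in when it is done.

Besides the shell and the picture viewer there is one more tool, called after "Call:" by a JSON object that holds its "name" and its "arguments". drive_tool: Moves the arm, as the interface text tells. Its arguments: {"type":"object","properties":{"increments":{"type":"array","items":{"type":"array","items":{"type":"number"}}},"hand":{"type":"number"}},"required":["increments"]}

```bash
ls; mkdir -p pics; cat > h.py <<'E'
import numpy as np, cv2
from rig import readout, vision, bot
from scipy.spatial.transform import Rotation as R
def cam(n):
    c=vision.camera_info(n); a=np.array(c["attitude"],float)
    M=a if a.shape==(3,3) else R.from_quat(a).as_matrix()
    return np.array(c["K"],float),float(c["k1"]),np.array(c["origin"],float),M
def ray(n,u,v):
    K,k1,o,M=cam(n)
    p=cv2.undistortPoints(np.array([[[u,v]]],float),K,np.array([k1,0,0,0.]))[0,0]
    return o,M@np.array([p[0],p[1],1])
def onz(n,u,v,z):
    o,d=ray(n,u,v); return o+d*(z-o[2])/d[2]
def proj(n,P):
    K,k1,o,M=cam(n)
    q=np.atleast_2d(np.array(P,float)-o)@M
    return cv2.projectPoints(q.reshape(-1,1,3),np.zeros(3),np.zeros(3),K,np.array([k1,0,0,0.]))[0][:,0]
def save(n,f):
    im=vision.grab_frame(n); cv2.imwrite("pics/"+f,im[:,:,::-1]); return im
E
python3 - <<'E'
from h import *
for n in("scene","top"):
    save(n,n+"0.png"); print(vision.camera_info(n))
print(readout.state())
E
```

```text
pics
{'K': array([[507.61688791,   0.        , 315.79549274],
       [  0.        , 507.61688791, 194.85643824],
       [  0.        ,   0.        ,   1.        ]]), 'k1': -0.09753480156079766, 'origin': array([ 1.29085386, -0.65292841,  1.12395031]), 'attitude': array([ 0.83113398,  0.40935692, -0.16479593, -0.33835711])}
{'K': array([[474.62002395,   0.        , 312.64773689],
       [  0.        , 474.62002395, 196.55025163],
       [  0.        ,   0.        ,   1.        ]]), 'k1': -0.13906896931384594, 'origin': array([0.22073347, 0.01124144, 1.4956066 ]), 'attitude': array([ 0.71260094, -0.69598659,  0.06920332, -0.05489498])}
{'clock': 0.1, 'joint_positions': array([ 1.09840131,  0.33280493, -0.0646508 ,  1.46087186,  0.02157877,
        1.3498845 , -0.08852518]), 'dq': array([-0.00066167, -0.00133083,  0.00096496, -0.00274002,  0.00165099,
       -0.00184233,  0.00070469]), 'tau': array([ 2.59103683e-03, -6.24547505e+01,  2.52214365e-02, -3.90718603e+01,
       -6.14762306e-02,  3.66222288e-02,  8.54393761e-05]), 'tool_pos': array([ 0.27156331, -0.56253274,  0.22182877]), 'orientation': array([ 9.74823108e-01,  2.22978702e-01, -1.67830411e-04, -6.14748071e-04]), 'contact_force': array([-0.10169689,  0.19676767, -0.46599999]), 'wrist_torque': array([-0.00604851,  0.01592224, -0.03393816]), 'grip_force': 0.0, 'width': 0.0872394254113864}
```

View pics/scene0.png

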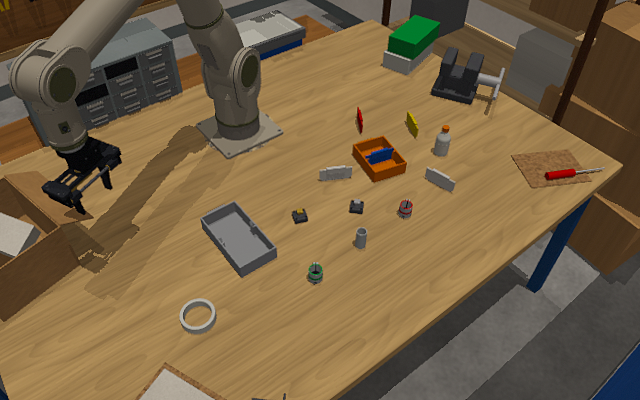

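View pics/top0.png

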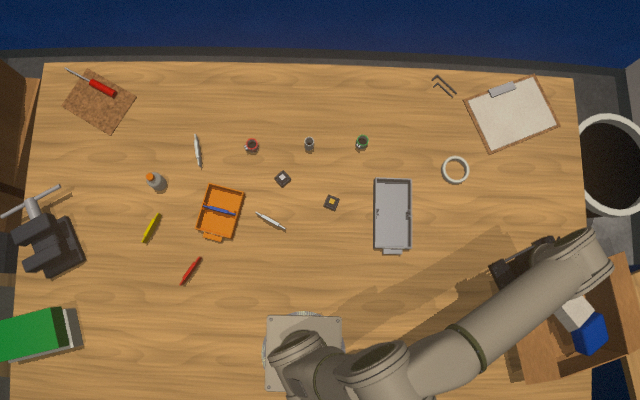

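The top view shows these divider look-alikes: blue (219,210) in the orange drawer, white (198,150) and (270,221), yellow (151,228), red (190,270). I choose the blue one. Clamps: red (251,146), green (362,142), with the plain tube at (309,144) as their look-alike. Pyramids: steel (283,179), brass (331,202). Next I check these in close crops.

```bash
python3 - <<'E'
from h import *
t=cv2.imread("pics/top0.png"); s=cv2.imread("pics/scene0.png")
cv2.imwrite("pics/tc.png",cv2.resize(t[125:265,190:420],None,fx=3.4,fy=3.4,interpolation=cv2.INTER_CUBIC))
cv2.imwrite("pics/sc.png",cv2.resize(s[130:285,195:425],None,fx=3.4,fy=3.4,interpolation=cv2.INTER_CUBIC))
for n,im in(("top",t),("scene",s)):
    h=cv2.cvtColor(im,cv2.COLOR_BGR2HSV).astype(int);H,S,V=h[...,0],h[...,1],h[...,2]
    for name,m in dict(blue=(H>105)&(H<130)&(S>120)&(V>50),orange=(H>=5)&(H<=14)&(S>200)&(V>90),red=((H<4)|(H>174))&(S>110)&(V>60),green=(H>55)&(H<85)&(S>70)&(V>40),brass=(H>18)&(H<30)&(S>150)&(V>110),dark=(V<70),grey=(S<45)&(V>70)&(V<190)).items():
        k,l,st,c=cv2.connectedComponentsWithStats(m.astype(np.uint8))
        box=(190,120,420,265) if n=="top" else (195,130,425,285)
        for i in range(1,k):
            if st[i,4]>5 and box[0]<c[i,0]<box[2] and box[1]<c[i,1]<box[3]:
                r=cv2.minAreaRect(np.argwhere(l==i)[:,::-1].astype(np.float32))
                print(n,name,st[i,:5],c[i].round(1),np.round(cv2.boxPoints(r),1).tolist() if st[i,4]>300 or name=='blue' else '')
E
```

```text
top blue [208 206  20   7  47] [217.9 209.1] [[207.89999389648438, 207.39999389648438], [208.60000610351562, 205.10000610351562], [227.39999389648438, 210.6999969482422], [226.6999969482422, 213.0]]
top orange [210 185  32  11  81] [224.6 190. ] 
top orange [204 194   6   8  14] [207.4 198.4] 
top orange [203 202   7   4  16] [206.2 203.5] 
top orange [201 208  34  11  89] [216.6 213.1] 
top orange [200 218   3   6  10] [201.1 220.7] 
top orange [197 222  22  12  41] [205.2 228.7] 
top orange [221 234   9   3  11] [225.3 234.7] 
top brass [329 198   6   6  25] [331.5 200.7] 
top grey [195 134   5  31  41] [197.3 149.8] 
top grey [305 142   9   4  10] [309.3 144. ] 
top grey [356 143   5   5  12] [358.  145.2] 
top grey [244 146   4   4   8] [245.6 147.5] 
top grey [279 172   8   8  18] [282.2 175.8] 
top grey [ 374  178   38   76 2514] [392.2 215.7] [[374.0, 178.0], [411.0, 178.0], [411.0, 253.0], [374.0, 253.0]]
top grey [257 213   6   5   7] [259.7 214.9] 
top grey [278 224   4   4   6] [279.2 225.5] 
scene blue [366 148  28  17 261] [379.8 155.5] [[365.1000061035156, 154.300003051
[... 1812 characters left out ...]
1220703125, 180.3000030517578]]
scene grey [354 199   7   5  30] [356.7 201.1] 
scene grey [ 200  201   76   67 2061] [237.8 237. ] [[199.3000030517578, 218.39999389648438], [232.0, 192.1999969482422], [276.0, 247.1999969482422], [243.3000030517578, 273.3999938964844]]
scene grey [402 202   5   5  20] [403.9 203.8] 
scene grey [407 202   3   5   9] [408.2 204.2] 
scene grey [400 208  12   5  27] [405.1 210.1] 
scene grey [400 213  11   5  28] [404.8 215.1] 
scene grey [355 227  12  22 178] [360.8 237.8] 
scene grey [310 265   5   7  25] [312.2 268.3] 
scene grey [316 266   5   6  22] [317.9 268.3] 
scene grey [310 273  12   6  37] [315.6 275.8] 
scene grey [309 278  13   5  27] [315.8 280.4]
```

View pics/tc.png

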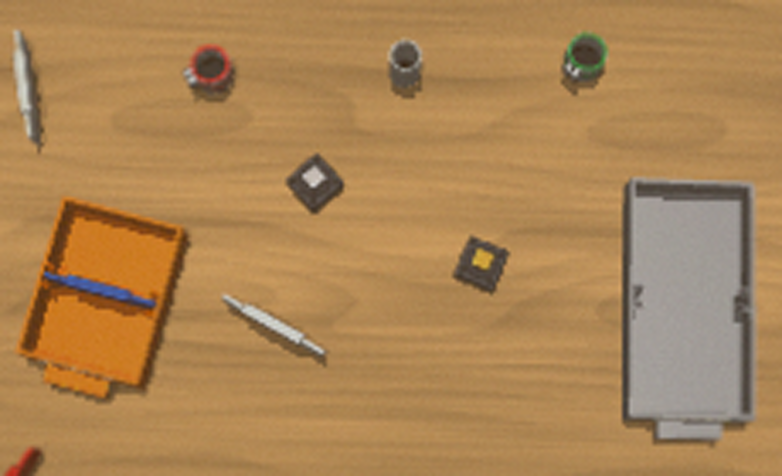

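View pics/sc.png

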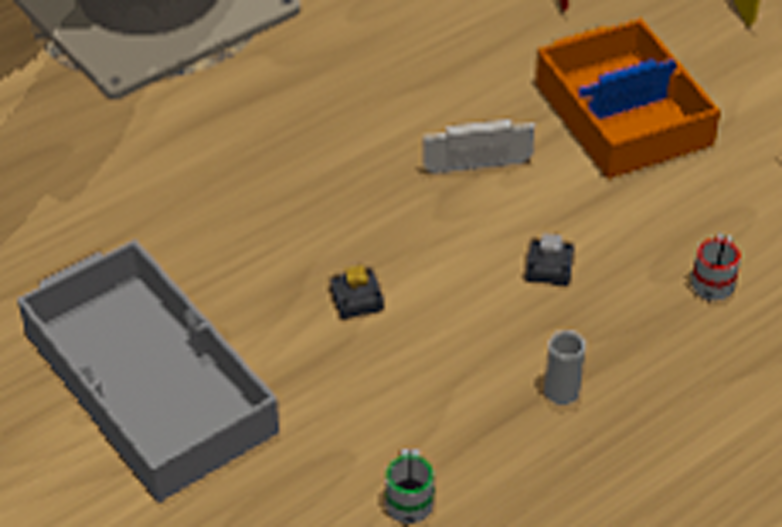

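The crops confirm it. Blue divider bar centre is at crop (100,288) in the orange drawer. Red clamp is at (211,65) with ears at (192,77), green at (586,55) with ears at (572,68). Steel head is at (314,177) and brass at (482,259). Grey drawer rim runs (629,180)–(752,420), front down, and it is empty.

```bash
python3 - <<'E'
from h import *
T=lambda u,v,z:onz("top",u/3.4+190-.35,v/3.4+125-.35,z)[:2]
S=lambda u,v,z:onz("scene",u/3.4+195-.35,v/3.4+130-.35,z)[:2]
def tri(a,b):
    o1,d1=ray("top",a[0]/3.4+189.65,a[1]/3.4+124.65);o2,d2=ray("scene",b[0]/3.4+194.65,b[1]/3.4+129.65)
    s=np.linalg.lstsq(np.c_[d1,-d2],o2-o1,rcond=None)[0];p,q=o1+d1*s[0],o2+d2*s[1];return ((p+q)/2).round(4),(p-q).round(4)
def rect(n,c,f):
    P=np.array([f(*x,.045) for x in c]); ce=P.mean(0); x=P[0]+P[1]-P[2]-P[3]; 
    print(n,ce.round(4),"yaw",np.degrees(np.arctan2(x[1],x[0])).round(1),[np.linalg.norm(P[i]-P[i-1]).round(3) for i in range(4)])
rect("grey T",[(628,179),(754,183),(754,421),(624,421)],T)
rect("grey S",[(160,499),(277,407),(135,243),(21,304)],S)
rect("orange T",[(65,199),(188,229),(144,386),(21,353)],T)
rect("orange S",[(611,145),(718,108),(642,20),(538,55)],S)
print("bar T",T(100,288,.056),"dir",[np.degrees(np.arctan2(*(T(155,303,.05)-T(43,275,.05))[::-1])).round(1)], "S", S(640,82,.056))
for n,a,b,z in(("red",(211,65),(720,252),.042),("green",(586,55),(411,473),.042),("steel",(314,176),(550,241),.036),("brass",(482,258),(358,273),.036),("tube",(405,50),(566,342),.06)):
    print(n,"T",T(*a,z).round(4),"S",S(*b,z).round(4),tri(a,b))
for n,c,e in(("red",(211,65),(192,77)),("green",(586,55),(572,69))):
    d=T(*e,.036)-T(*c,.042);print(n,"ear dir",np.degrees(np.arctan2(d[1],d[0])).round(0))
for n,cs in(("steel",[(317,153),(343,183),(314,213),(286,183)]),("brass",[(467,237),(509,246),(494,294),(453,281)])):
    P=np.array([T(*c,.015) for c in cs]);d=P[1]-P[0];print(n,P.mean(0),"edge",np.degrees(np.arctan2(d[1],d[0])).round(0),[np.linalg.norm(P[i]-P[i-1]).round(3) for i in range(4)])
print("proj bottle",onz("top",152,178,.1), "white",T(225,297,.0),T(325,352,0))
print(R.from_quat(readout.state()["orientation"]).as_matrix().round(3))
E
```

```text
grey T [ 0.4339 -0.2656] yaw -0.8 [np.float64(0.223), np.float64(0.118), np.float64(0.221), np.float64(0.119)]
grey S [ 0.4527 -0.2752] yaw -2.0 [np.float64(0.239), np.float64(0.122), np.float64(0.222), np.float64(0.113)]
orange T [0.4283 0.2691] yaw -12.8 [np.float64(0.147), np.float64(0.118), np.float64(0.148), np.float64(0.117)]
orange S [0.4375 0.2672] yaw -12.6 [np.float64(0.14), np.float64(0.116), np.float64(0.142), np.float64(0.119)]
bar T [0.42945227 0.27120751] dir [np.float64(-102.5)] S [0.45518822 0.26622443]
red T [0.6446 0.1818] S [0.6498 0.1813] (array([0.6467, 0.1834, 0.0376]), array([-0.0015, -0.002 , -0.0007]))
green T [ 0.6641 -0.1693] S [ 0.6719 -0.1724] (array([ 0.6669, -0.1696,  0.0341]), array([-0.0009, -0.0014, -0.0001]))
steel T [0.5421 0.0822] S [0.5462 0.0772] (array([0.5428, 0.0817, 0.0304]), array([0.001 , 0.0014, 0.0003]))
brass T [ 0.4691 -0.0745] S [ 0.475  -0.0779] (array([ 0.4703, -0.0747,  0.0298]), array([-0.0001, -0.0002, -0.    ]))
tube T [0.6584 0.001 ] S [ 0.6558 -0.0023] (array([ 6.57e-01, -6.00e-04,  6.04e-02]), array([0.0023, 0.0033, 0.0007]))
red ear dir 120.0
green ear dir 135.0
steel [0.54010851 0.08206082] edge -138.0 [np.float64(0.041), np.float64(0.038), np.float64(0.039), np.float64(0.039)]
brass [ 0.46661194 -0.07463804] edge -101.0 [np.float64(0.044), np.float64(0.04), np.float64(0.048), np.float64(0.04)]
proj bottle [0.51359797 0.47445897 0.1       ] white [0.43214277 0.1634082 ] [0.38287699 0.06824612]
[[ 0.901  0.435 -0.001]
 [ 0.435 -0.901  0.001]
 [-0.    -0.001 -1.   ]]
```

```bash
cat >> h.py <<'E'
def rows(calls, start=None):
    "calls: lists of (x,y,z,yaw of tool y deg); prints rows in tool units, chained"
    if start is None:
        s=readout.state(); p=np.array(s["tool_pos"]); r=R.from_quat(s["orientation"])
        print("now",p.round(4),"yaw",np.degrees(np.arctan2(*r.as_matrix()[1::-1,1])).round(1),"w",round(s["width"],4),"F",np.round(s["contact_force"],1),"t",round(s["clock"],2),"q7",round(s["joint_positions"][6],2))
    else: p=np.array(start[:3]); r=down(start[3])
    for c in calls:
        for w in c:
            t=down(w[3]); rv=(r.inv()*t).as_rotvec()/(np.pi/4); d=r.inv().apply(np.array(w[:3])-p)/.25
            print(np.r_[d,rv].round(3).tolist(), "n>=%d"%np.ceil(max(np.linalg.norm(d)*4,np.linalg.norm(rv)*45/10.7)))
        p=np.array(c[-1][:3]); r=down(c[-1][3])
def down(yaw):
    a=np.radians(yaw); y=np.array([np.cos(a),np.sin(a),0]); z=np.array([0,0,-1.]); x=np.cross(y,z)
    return R.from_matrix(np.c_[x,y,z])
E
python3 -c "
from h import *
rows([[(.43,-.36,.22,-37)],[(.5,-.13,.22,-20)],[(.5,.1,.22,-12.8)],[(.429,.27,.15,-12.8)]])"
```

```text
now [ 0.2716 -0.5625  0.2218] yaw -64.2 w 0.0872 F [-0.1  0.2 -0.5] t 0.1 q7 -0.09
[0.923, -0.454, 0.008, -0.002, -0.0, -0.605] n>=5
[0.903, -0.33, 0.0, 0.0, 0.0, -0.378] n>=4
[0.865, -0.315, 0.0, 0.0, 0.0, -0.16] n>=4
[0.6, -0.428, 0.28, 0.0, 0.0, 0.0] n>=4
```

Call:
{"name": "drive_tool", "arguments": {"increments": [[0.92, -0.45, 0, 0, 0, -0.6], [0.92, -0.45, 0, 0, 0, -0.6], [0.92, -0.45, 0, 0, 0, -0.6], [0.92, -0.45, 0, 0, 0, -0.6], [0.92, -0.45, 0, 0, 0, -0.6], [0.92, -0.45, 0, 0, 0, -0.6]], "hand": 0.5}}

```text
clock: 0.85
tool_pos: [0.4299, -0.3615, 0.2223]
orientation: [0.896, 0.445, -0.0, -0.0]
contact_force: [-0.4, -1.3, -0.5]
width: 0.0447
grip_force: 0.0
```

Call:
{"name": "drive_tool", "arguments": {"increments": [[0.9, -0.33, 0, 0, 0, -0.38], [0.9, -0.33, 0, 0, 0, -0.38], [0.9, -0.33, 0, 0, 0, -0.38], [0.9, -0.33, 0, 0, 0, -0.38], [0.9, -0.33, 0, 0, 0, -0.38]]}}

```text
clock: 1.48
tool_pos: [0.501, -0.1298, 0.2227]
orientation: [0.819, 0.574, 0.0, -0.0]
contact_force: [0.2, -1.0, -0.4]
width: 0.0437
grip_force: 0.0
```

Call:
{"name": "drive_tool", "arguments": {"increments": [[0.86, -0.32, 0, 0, 0, -0.16], [0.86, -0.32, 0, 0, 0, -0.16], [0.86, -0.32, 0, 0, 0, -0.16], [0.86, -0.32, 0, 0, 0, -0.16], [0.86, -0.32, 0, 0, 0, -0.16]]}}

```text
clock: 2.1
tool_pos: [0.4993, 0.0981, 0.2225]
orientation: [0.781, 0.624, 0.0, -0.0]
contact_force: [0.7, -0.7, 0.0]
width: 0.0435
grip_force: 0.0
```

Call:
{"name": "drive_tool", "arguments": {"increments": [[0.6, -0.43, 0.28, 0, 0, 0], [0.6, -0.43, 0.28, 0, 0, 0], [0.6, -0.43, 0.28, 0, 0, 0], [0.6, -0.43, 0.28, 0, 0, 0], [0.6, -0.43, 0.28, 0, 0, 0], [0.6, -0.43, 0.28, 0, 0, 0]]}}

```text
clock: 2.85
tool_pos: [0.4299, 0.2648, 0.1528]
orientation: [0.783, 0.621, 0.0, 0.001]
contact_force: [0.9, -0.5, 0.1]
width: 0.0433
grip_force: 0.0
```

```bash
python3 - <<'E'
from h import *
rows([[(.429,.27,.08,-12.8),(.429,.27,.025,-12.8)]])
a=save("top","t1.png");b=save("scene","s1.png")
A=cv2.resize(a[150:260,170:290],(400,367),interpolation=cv2.INTER_CUBIC);B=cv2.resize(b[80:190,310:430],(400,367),interpolation=cv2.INTER_CUBIC)
cv2.imwrite("pics/c1.png",np.hstack([A,B])[:,:,::-1])
print(proj("top",[[.429,.27,.15],[.429,.27,.056]]),proj("scene",[[.429,.27,.15],[.429,.27,.056]]))
E
```

```text
now [0.4299 0.2648 0.1528] yaw -13.2 w 0.0433 F [ 0.9 -0.5  0.1] t 2.85 q7 -1.0
[0.02, -0.008, 0.291, 0.001, 0.001, -0.008] n>=2
[0.02, -0.009, 0.511, 0.001, 0.001, -0.008] n>=3
[[213.87311645 204.6810113 ]
 [219.44404006 209.5118615 ]] [[380.90622628 125.97169149]
 [378.20497399 149.0421754 ]]
```

View pics/c1.png

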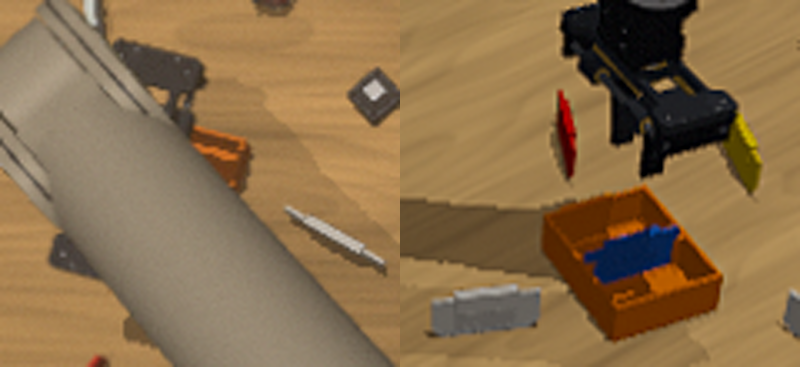

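The left panel is occluded by the arm. In the right (scene) panel the fingertips at (622,143) and (652,172) straddle above the blue bar at (641,237), so the gripper is lined up to descend.

Call:
{"name": "drive_tool", "arguments": {"increments": [[0.01, -0.01, 0.27, 0, 0, 0], [0.01, -0.01, 0.27, 0, 0, 0], [0.01, -0.01, 0.27, 0, 0, 0], [0.01, -0.01, 0.27, 0, 0, 0], [0.01, -0.01, 0.27, 0, 0, 0]]}}

```text
clock: 3.58
tool_pos: [0.4271, 0.2705, 0.0864]
orientation: [0.782, 0.623, 0.001, 0.0]
contact_force: [-0.4, -0.1, 0.3]
width: 0.0437
grip_force: 0.0
```

```bash
python3 - <<'E'
from h import *
rows([[(.429,.27,.025,-12.8)]])
b=save("scene","s2.png")
B=cv2.resize(b[110:190,330:430],(800,640),interpolation=cv2.INTER_CUBIC)[:600]
cv2.imwrite("pics/c2.png",B[:,:,::-1])
p=readout.state()["tool_pos"];r=down(-12.8).as_matrix()
for s in(-.0218,0,.0218): print(s,(proj("scene",p+r[:,1]*s)-[330,110])*8+4)
print((proj("scene",[.429,.27,.056])-[330,110])*8+4)
E
```

```text
now [0.4271 0.2705 0.0864] yaw -12.9 w 0.0437 F [-0.4 -0.1  0.3] t 3.58 q7 -1.07
[-0.0, 0.008, 0.246, 0.003, -0.001, -0.003] n>=1
-0.0218 [[366.36730252 223.99097253]]
0 [[393.39716773 255.69308879]]
0.0218 [[420.88156053 287.94989231]]
[[389.6397919  316.33740319]]
```

View pics/c2.png

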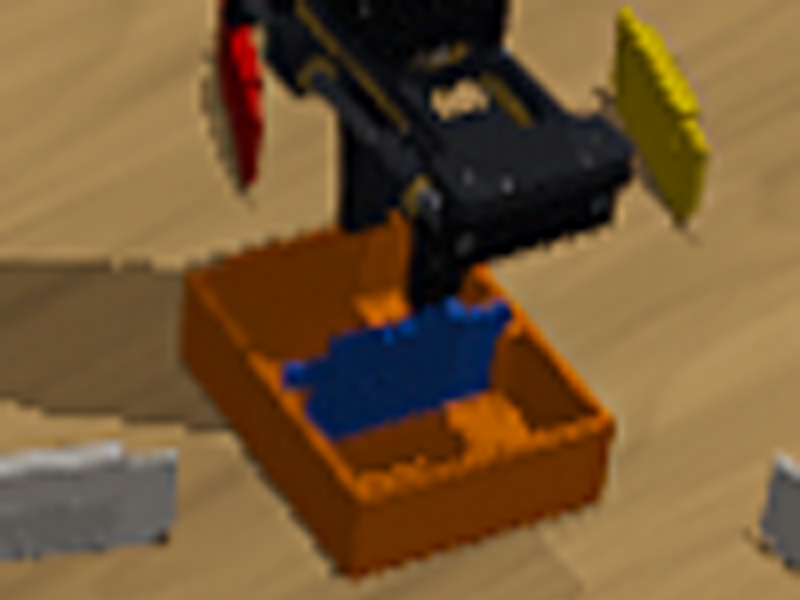

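The near fingertip is at (430,305) and the bar top centre at (397,322). Both sit about 6 px from prediction, so the estimate holds and I descend to grip.

Call:
{"name": "drive_tool", "arguments": {"increments": [[0, 0.005, 0.12, 0, 0, 0], [0, 0.005, 0.246, 0, 0, 0], [0, 0.005, 0.246, 0, 0, 0], [0, 0.005, 0.246, 0, 0, 0], [0, 0.005, 0.246, 0, 0, 0]]}}

```text
clock: 4.25
tool_pos: [0.4283, 0.2704, 0.0249]
orientation: [0.782, 0.623, 0.001, 0.0]
contact_force: [0.5, -0.0, 0.3]
width: 0.0436
grip_force: 0.0
```

Call:
{"name": "drive_tool", "arguments": {"increments": [[0, 0, 0, 0, 0, 0], [0, 0, 0, 0, 0, 0], [0, 0, 0, 0, 0, 0], [0, 0, 0, 0, 0, 0], [0, 0, 0, 0, 0, 0]], "hand": 0}}

```text
clock: 4.88
tool_pos: [0.4295, 0.2694, 0.024]
orientation: [0.783, 0.622, 0.001, 0.001]
contact_force: [7.1, -2.2, -1.5]
width: 0.01
grip_force: 30.0
```

Call:
{"name": "drive_tool", "arguments": {"increments": [[0, 0, -0.2, 0, 0, 0], [0, 0, -0.4, 0, 0, 0], [0, 0, -0.6, 0, 0, 0], [0, 0, -0.6, 0, 0, 0], [0, 0, -0.6, 0, 0, 0]]}}

```text
clock: 5.5
tool_pos: [0.4272, 0.2695, 0.1729]
orientation: [0.782, 0.623, -0.0, 0.0]
contact_force: [-0.3, -0.6, -0.6]
width: 0.0094
grip_force: 30.0
```

```bash
python3 - <<'E'
from h import *
a=cv2.imread("pics/top0.png")
h=cv2.cvtColor(a,cv2.COLOR_BGR2HSV)
for v in(190,205,230,240): print(v,"S",h[v,368:384,1].tolist(),"V",h[v,368:384,2].tolist(),"| S",h[v,404:418,1].tolist(),"V",h[v,404:418,2].tolist())
for u in(382,403): print(u,"S",h[172:186,u,1].tolist(),h[172:186,u,2].tolist(),"|",h[242:258,u,1].tolist(),h[242:258,u,2].tolist())
cv2.imwrite("pics/g.png",cv2.resize(a[172:260,364:420],None,fx=6.8,fy=6.8,interpolation=cv2.INTER_CUBIC))
rows([[(.48,.03,.17,-6)],[(.46,-.2,.17,-.8)]])
E
```

```text
190 S [131, 136, 130, 132, 133, 85, 66, 26, 17, 17, 17, 16, 16, 13, 16, 19] V [175, 173, 176, 176, 177, 96, 77, 116, 162, 161, 164, 162, 162, 161, 163, 161] | S [16, 13, 16, 17, 43, 62, 33, 52, 106, 136, 133, 133, 133, 131] V [158, 158, 158, 137, 89, 78, 108, 153, 183, 193, 194, 193, 192, 195]
205 S [133, 135, 131, 132, 132, 79, 64, 18, 14, 15, 20, 12, 13, 17, 14, 16] V [192, 192, 189, 190, 187, 84, 76, 139, 163, 165, 162, 164, 161, 162, 163, 161] | S [16, 16, 13, 22, 61, 48, 26, 54, 107, 128, 133, 135, 130, 135] V [160, 159, 158, 139, 80, 75, 106, 157, 184, 197, 195, 193, 194, 193]
230 S [134, 130, 133, 131, 133, 62, 55, 18, 14, 13, 17, 14, 11, 16, 14, 14] V [177, 179, 176, 173, 173, 78, 83, 138, 163, 162, 162, 162, 163, 160, 164, 161] | S [16, 18, 16, 20, 33, 54, 36, 41, 91, 128, 133, 132, 129, 133] V [160, 160, 158, 142, 100, 76, 98, 142, 171, 174, 175, 176, 176, 177]
240 S [130, 130, 133, 134, 133, 56, 53, 19, 12, 17, 14, 16, 16, 17, 13, 16] V [178, 176, 177, 171, 173, 78, 82, 144, 164, 164, 162, 163, 161, 163, 163, 162] | S [14, 15, 17, 17, 30, 56, 33, 39, 96, 136, 132, 130, 132, 133] V [160, 158, 161, 138, 95, 77, 101, 144, 168, 175, 176, 173, 172, 174]
382 S [140, 137, 136, 136, 135, 86, 26, 53, 66, 41, 37, 16, 16, 20] [177, 183, 182, 178, 180, 174, 145, 87, 77, 88, 96, 157, 162, 164] | [14, 14, 16, 14, 17, 19, 53, 113, 112, 103, 98, 98, 132, 138, 135, 135] [162, 164, 161, 161, 151, 135, 102, 97, 98, 102, 99, 101, 114, 133, 181, 182]
403 S [129, 132, 135, 136, 135, 129, 59, 31, 51, 61, 42, 40, 15, 16] [178, 178, 181, 185, 182, 174, 165, 124, 85, 80, 90, 102, 152, 160] | [15, 18, 14, 12, 20, 20, 35, 116, 129, 133, 139, 136, 131, 134, 135, 134] [157, 158, 159, 152, 150, 153, 137, 99, 113, 142, 181, 186, 185, 183, 179, 177]
now [0.4272 0.2695 0.1729] yaw -12.9 w 0.0094 F [-0.3 -0.6 -0.6] t 5.5 q7 -0.99
[-0.886, 0.42, 0.012, -0.0, 0.001, -0.154] n>=4
[-0.923, 0.017, 0.0, 0.0, 0.0, -0.116] n>=4
```

View pics/g.png

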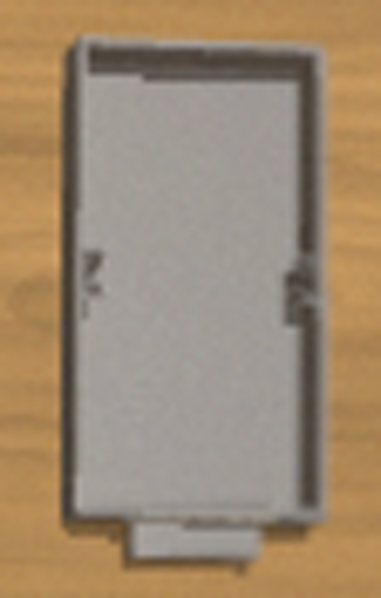

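The grey rim's outer edges lie at left u≈374.8, right u≈411.5 and back v≈177.5, and the guide ribs near v≈213. The drawer is empty.

```bash
python3 - <<'E'
from h import *
f=lambda u,v,z=.045:onz("top",u,v,z)[:2]
L=np.array([f(375.05,190),f(374.75,205),f(374.7,230),f(374.6,240)]);Rr=np.array([f(411.35,190),f(411.4,205),f(411.65,230),f(411.6,240)])
B=np.array([f(382,177.2),f(403,177.8)])
for n,q in(("L",L),("R",Rr)):
    k=np.polyfit(q[:,0],q[:,1],1);print(n,"yaw",np.degrees(k[0]).round(2),"y at .434",np.polyval(k,.434).round(4))
d=B[1]-B[0];print("B",B,"yaw",np.degrees(np.arctan2(d[0],-d[1])).round(2),"x mid-.11",B[:,0].mean()-.11)
print("ground L", [f(372.6,v,0) for v in(190,240)])
print("front",f(395,248.2), f(395,248.2,0))
c=lambda x,y:(364-.43+x/6.8,172-.43+y/6.8)
print("ribs", c(297,288),f(*c(297,290)), f(*c(93,280)))
E
```

```text
L yaw -0.44 y at .434 -0.2094
R yaw -0.38 y at .434 -0.3249
B [[ 0.54611083 -0.23239286]
 [ 0.54607978 -0.29936463]] yaw -0.03 x mid-.11 0.43609530593976686
ground L [array([ 0.51307448, -0.20914405]), array([ 0.35170638, -0.20927775])]
front [ 0.32385553 -0.2721786 ] [ 0.32705453 -0.28097072]
ribs (407.2464705882353, 213.92294117647057) [ 0.43031399 -0.31140409] [ 0.43275606 -0.2170311 ]
```

Call:
{"name": "drive_tool", "arguments": {"increments": [[-0.88, 0.42, 0, 0, 0, -0.15], [-0.88, 0.42, 0, 0, 0, -0.15], [-0.88, 0.42, 0, 0, 0, -0.15], [-0.88, 0.42, 0, 0, 0, -0.15], [-0.88, 0.42, 0, 0, 0, -0.15], [-0.88, 0.42, 0, 0, 0, -0.15]]}}

```text
clock: 6.25
tool_pos: [0.4798, 0.0326, 0.1724]
orientation: [0.744, 0.668, -0.001, -0.001]
contact_force: [-0.2, 1.3, 0.2]
width: 0.0101
grip_force: 30.0
```

Call:
{"name": "drive_tool", "arguments": {"increments": [[-0.92, 0, 0, 0, 0, -0.12], [-0.92, 0, 0, 0, 0, -0.12], [-0.92, 0, 0, 0, 0, -0.12], [-0.92, 0, 0, 0, 0, -0.12], [-0.92, 0, 0, 0, 0, -0.12], [-0.92, 0, 0, 0, 0, -0.12]]}}

```text
clock: 7.0
tool_pos: [0.4562, -0.1946, 0.1731]
orientation: [0.711, 0.703, 0.0, -0.001]
contact_force: [-0.3, 0.6, -0.2]
width: 0.0099
grip_force: 30.0
```

```bash
python3 -c "
from h import *
rows([[(.435,-.267,.14,-.4),(.435,-.267,.08,-.4)]])"
```

```text
now [ 0.4562 -0.1946  0.1731] yaw -0.6 w 0.0099 F [-0.3  0.6 -0.2] t 7.0 q7 0.26
[-0.291, -0.081, 0.132, -0.001, -0.001, -0.005] n>=2
[-0.291, -0.081, 0.372, -0.001, -0.001, -0.005] n>=2
```

Call:
{"name": "drive_tool", "arguments": {"increments": [[-0.29, -0.08, 0.1, 0, 0, 0], [-0.29, -0.08, 0.1, 0, 0, 0], [-0.29, -0.08, 0.37, 0, 0, 0], [-0.29, -0.08, 0.37, 0, 0, 0], [-0.29, -0.08, 0.37, 0, 0, 0], [-0.29, -0.08, 0.37, 0, 0, 0]]}}

```text
clock: 7.75
tool_pos: [0.4363, -0.2689, 0.0832]
orientation: [0.712, 0.703, 0.0, 0.002]
contact_force: [-0.0, 0.3, -0.6]
width: 0.0095
grip_force: 30.0
```

```bash
python3 - <<'E'
from h import *
rows([[(.435,-.267,.0245,-.4)]])
a=save("top","t3.png");b=save("scene","s3.png")
A=cv2.resize(a[165:265,350:430],(400,500),interpolation=cv2.INTER_CUBIC);B=cv2.resize(b[175:275,200:280],(400,500),interpolation=cv2.INTER_CUBIC)
cv2.imwrite("pics/c3.png",np.hstack([A,B])[:,:,::-1])
E
```

```text
now [ 0.4363 -0.2689  0.0832] yaw -0.7 w 0.0095 F [-0.   0.3 -0.6] t 7.75 q7 0.36
[0.008, -0.006, 0.235, 0.003, 0.002, -0.007] n>=1
```

View pics/c3.png

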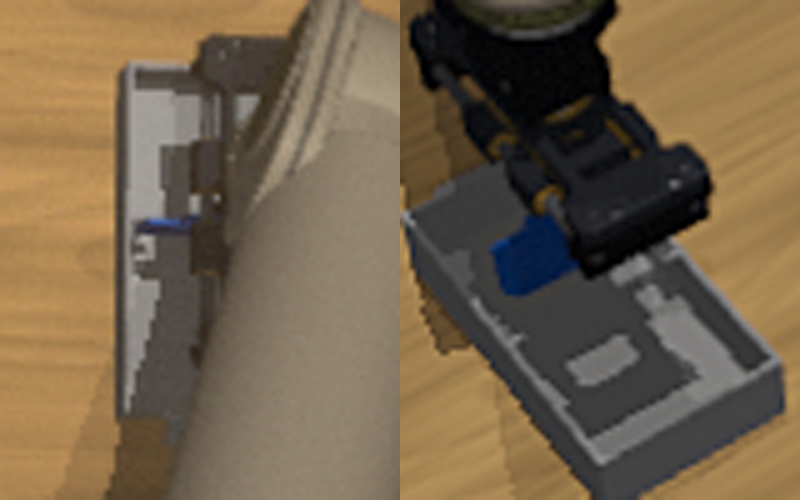

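In the top panel the divider's left end is at (137,226) and the left rib at (143,245). In the scene panel the blue plate's lower left end is at (515,293). I compute the divider's offset from these.

```bash
python3 - <<'E'
from h import *
import cv2
a=cv2.imread("pics/t3.png"); h=cv2.cvtColor(a,cv2.COLOR_BGR2HSV)
for v in(208,209,210,211): print(v,h[v,372:392].tolist())
for z in(.10,.112): print(z,onz("top",376.9,209.8,z))
print(a[210:220,374:384,1])
E
```

```text
208 [[16, 132, 190], [17, 83, 80], [19, 65, 74], [3, 16, 142], [12, 17, 154], [10, 15, 149], [18, 9, 144], [135, 8, 132], [115, 30, 153], [112, 32, 151], [113, 34, 137], [120, 31, 90], [113, 25, 81], [117, 27, 85], [150, 16, 63], [124, 66, 66], [122, 70, 69], [122, 53, 67], [12, 50, 66], [23, 67, 61]]
209 [[16, 134, 200], [16, 81, 82], [16, 65, 75], [15, 18, 143], [14, 23, 120], [8, 20, 101], [129, 23, 79], [116, 92, 91], [112, 148, 152], [112, 146, 154], [112, 145, 158], [112, 145, 153], [113, 137, 134], [113, 136, 131], [121, 74, 72], [117, 92, 94], [136, 47, 60], [0, 23, 56], [16, 71, 61], [19, 105, 61]]
210 [[17, 134, 198], [17, 85, 81], [8, 50, 76], [12, 18, 142], [15, 17, 122], [132, 18, 69], [133, 48, 64], [134, 44, 64], [126, 57, 63], [129, 65, 63], [132, 63, 61], [129, 56, 59], [121, 72, 78], [114, 85, 81], [121, 70, 80], [118, 85, 81], [13, 109, 54], [13, 84, 58], [12, 86, 59], [12, 91, 56]]
211 [[17, 134, 188], [16, 72, 81], [16, 64, 76], [13, 17, 139], [15, 26, 119], [9, 25, 71], [116, 45, 80], [132, 42, 61], [129, 55, 60], [132, 53, 63], [139, 48, 58], [132, 42, 61], [135, 49, 62], [136, 49, 57], [135, 53, 58], [135, 45, 57], [16, 120, 49], [12, 81, 57], [13, 91, 53], [15, 77, 53]]
0.1 [ 0.4335899  -0.20734151  0.1       ]
0.112 [ 0.43175968 -0.20546204  0.112     ]
[[ 65 136 118  64  52  53  49  47  46  46]
 [ 67 134 113  66  68  51  47  50  47  51]
 [ 68 132 111 111 157 157 133  76  71  71]
 [ 66 132  90 125 143 157 135  75  77  76]
 [ 68 130  80  75  78 140 139  77  75  73]
 [ 66 134  87  99 104 127 137  77  73  73]
 [ 69 134 126 158 159 137 135  73  74  75]
 [ 66 133 122  87  92  74  78  72  75  73]
 [ 67 136 125  92  87  72  77  73  72  79]
 [ 67 137 125  89  71  75  76  74  77  78]]
```

```bash
python3 - <<'E'
from h import *
def onx(u,v,x):
    o,d=ray("scene",u,v);return o+d*(x-o[0])/d[0]
b=cv2.imread("pics/s3.png");h=cv2.cvtColor(b,cv2.COLOR_BGR2HSV)
m=((h[...,0]>105)&(h[...,0]<130)&(h[...,1]>120)).astype(np.uint8);m[:, :200]=0;m[:,290:]=0;m[:195]=0;m[245:]=0
for v in range(212,238):
    u=np.where(m[v])[0]
    if len(u): print(v,u.min(),u.max(),onx(u.min()-.5,v,.437)[1:].round(4))
# grey rim corners in scene (first picture) for bias
s=cv2.imread("pics/scene0.png")
for n,P in dict(bl=(.325,-.209),fr=(.545,-.209),br=(.545,-.325),bb=(.325,-.325)).items(): print(n,proj("scene",[*P,.045]),(proj("scene",[*P,.045])-[195,130])*3.4)
E
```

```text
212 261 261 [-0.1871  0.067 ]
213 233 233 [-0.2719  0.1196]
215 260 260 [-0.1914  0.0572]
216 260 260 [-0.1917  0.0532]
218 225 259 [-0.2971  0.1167]
219 225 257 [-0.2976  0.1131]
220 225 255 [-0.2982  0.1094]
221 224 252 [-0.3015  0.1077]
222 221 235 [-0.3104  0.1098]
223 219 250 [-0.3165  0.1101]
224 218 233 [-0.3199  0.1083]
225 218 245 [-0.3204  0.1047]
226 219 234 [-0.3183  0.0991]
227 219 235 [-0.3188  0.0954]
228 219 235 [-0.3194  0.0917]
229 219 239 [-0.32   0.088]
230 220 231 [-0.3178  0.0823]
231 220 229 [-0.3184  0.0785]
232 220 227 [-0.3189  0.0747]
233 221 225 [-0.3167  0.0689]
bl [[234.03931611 198.04054957]] [[132.73367476 231.33786853]]
fr [[276.28309962 244.49604021]] [[276.36253872 389.28653671]]
br [[239.84283898 265.52137907]] [[152.46565253 460.77268885]]
bb [[199.38624917 215.79986327]] [[ 14.91324719 291.71953511]]
```

Call:
{"name": "drive_tool", "arguments": {"increments": [[-0.015, 0.004, 0, 0, 0, 0], [-0.015, 0.004, 0.06, 0, 0, 0], [-0.015, 0.004, 0.09, 0, 0, 0], [-0.015, 0.004, 0.12, 0, 0, 0], [-0.015, 0.004, 0.14, 0, 0, 0], [-0.015, 0.004, 0.14, 0, 0, 0]]}}

```text
clock: 8.6
tool_pos: [0.436, -0.2725, 0.0458]
orientation: [0.712, 0.702, 0.0, 0.0]
contact_force: [2.0, 0.3, -2.0]
width: 0.0095
grip_force: 30.0
```

Call:
{"name": "drive_tool", "arguments": {"increments": [[0, 0, 0.03, 0, 0, 0], [0, 0, 0.05, 0, 0, 0], [0, 0, 0.07, 0, 0, 0], [0, 0, 0.088, 0, 0, 0], [0, 0, 0.088, 0, 0, 0], [0, 0, 0.088, 0, 0, 0]]}}

```text
clock: 9.35
tool_pos: [0.4364, -0.2727, 0.0241]
orientation: [0.712, 0.702, 0.0, 0.001]
contact_force: [6.1, 0.7, -1.7]
width: 0.0094
grip_force: 30.0
```

Call:
{"name": "drive_tool", "arguments": {"increments": [[0, 0, 0, 0, 0, 0], [0, 0, 0, 0, 0, 0], [0, 0, 0, 0, 0, 0], [0, 0, -0.2, 0, 0, 0], [0, 0, -0.45, 0, 0, 0], [0, 0, -0.5, 0, 0, 0], [0, 0, -0.5, 0, 0, 0]], "hand": 0.4}}

```text
clock: 10.22
tool_pos: [0.4358, -0.273, 0.1493]
orientation: [0.712, 0.702, -0.0, 0.001]
contact_force: [-0.7, 0.1, -0.6]
width: 0.0349
grip_force: 0.0
```

```bash
python3 -c "
from h import *
rows([[(.6,-.16,.15,20)],[(.665,-.171,.12,45)]])"
```

```text
now [ 0.4358 -0.273   0.1493] yaw -0.8 w 0.0349 F [-0.7  0.1 -0.6] t 10.22 q7 0.4
[0.461, 0.651, -0.003, 0.001, 0.001, -0.462] n>=4
[-0.13, 0.229, 0.12, 0.0, 0.0, -0.556] n>=3
```

Call:
{"name": "drive_tool", "arguments": {"increments": [[0.46, 0.65, 0, 0, 0, -0.46], [0.46, 0.65, 0, 0, 0, -0.46], [0.46, 0.65, 0, 0, 0, -0.46], [0.46, 0.65, 0, 0, 0, -0.46], [0.46, 0.65, 0, 0, 0, -0.46]], "hand": 0.8}}

```text
clock: 10.85
tool_pos: [0.599, -0.1593, 0.1468]
orientation: [0.574, 0.819, -0.0, -0.002]
contact_force: [-0.1, -0.3, -0.2]
width: 0.0681
grip_force: 0.0
```

Call:
{"name": "drive_tool", "arguments": {"increments": [[-0.13, 0.23, 0.12, 0, 0, -0.55], [-0.13, 0.23, 0.12, 0, 0, -0.55], [-0.13, 0.23, 0.12, 0, 0, -0.55], [-0.13, 0.23, 0.12, 0, 0, -0.55], [-0.13, 0.23, 0.12, 0, 0, -0.55]]}}

```text
clock: 11.48
tool_pos: [0.664, -0.172, 0.119]
orientation: [0.387, 0.922, -0.0, -0.0]
contact_force: [0.8, -0.1, 0.1]
width: 0.0695
grip_force: 0.0
```

```bash
python3 - <<'E'
from h import *
rows([[(.6665,-.171,.06,45),(.6665,-.171,.008,45)]])
a=save("top","t4.png");b=save("scene","s4.png")
A=cv2.resize(a[165:265,350:430],(400,500),interpolation=cv2.INTER_CUBIC);B=cv2.resize(b[190:290,200:280],(400,500),interpolation=cv2.INTER_CUBIC)
B=cv2.resize(b[190:290,200:340],(700,500),interpolation=cv2.INTER_CUBIC)[:, :400] if 0 else B
C=cv2.resize(b[190:290,270:350],(400,500),interpolation=cv2.INTER_CUBIC)
cv2.imwrite("pics/c4.png",cv2.resize(np.hstack([A,B,C]),(798,333))[:,:,::-1])
p=readout.state()["tool_pos"];print((proj("scene",p)-[270,190])*5,(proj("scene",[.6665,-.171,.042])-[270,190])*5)
E
```

```text
now [ 0.664 -0.172  0.119] yaw 44.5 w 0.0695 F [ 0.8 -0.1  0.1] t 11.47 q7 0.76
[-0.004, 0.01, 0.236, -0.001, 0.0, -0.011] n>=1
[-0.004, 0.01, 0.444, -0.001, 0.0, -0.011] n>=2
[[220.56444074 292.42713253]] [[223.53222899 385.89987122]]
```

View pics/c4.png

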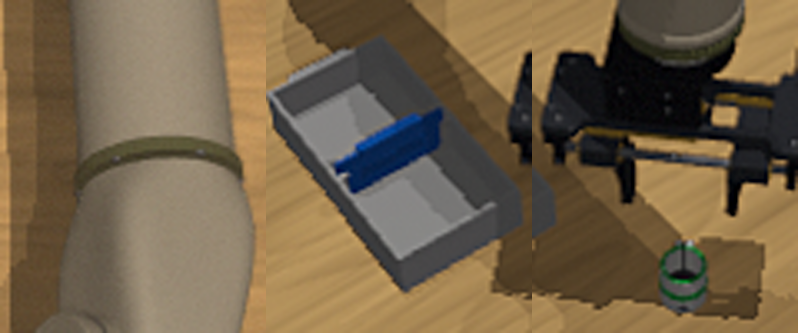

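The scene panel shows the divider seated upright in the grey guides, at (390,150) in the crop, with the drawer otherwise empty. The green clamp (684,260) sits midway between the fingertips (628,203) and (733,213).

Call:
{"name": "drive_tool", "arguments": {"increments": [[0, 0.01, 0.2, 0, 0, 0], [0, 0.01, 0.3, 0, 0, 0], [0, 0.01, 0.4, 0, 0, 0], [0, 0.01, 0.444, 0, 0, 0], [0, 0.01, 0.444, 0, 0, 0], [0, 0.01, 0.444, 0, 0, 0]]}}

```text
clock: 12.32
tool_pos: [0.6675, -0.1693, 0.0094]
orientation: [0.385, 0.923, 0.0, 0.001]
contact_force: [1.0, 0.8, 0.3]
width: 0.0695
grip_force: 0.0
```

```bash
python3 - <<'E'
from h import *
rows([[(.6665,-.171,.008,45)]])
b=save("scene","s5.png")
cv2.imwrite("pics/c5.png",cv2.resize(b[230:300,270:360],(720,560),interpolation=cv2.INTER_CUBIC)[:,:,::-1])
E
```

```text
now [ 0.6675 -0.1693  0.0094] yaw 44.7 w 0.0695 F [1.  0.8 0.3] t 12.32 q7 0.72
[-0.002, -0.008, 0.006, 0.001, 0.002, -0.008] n>=1
```

View pics/c5.png

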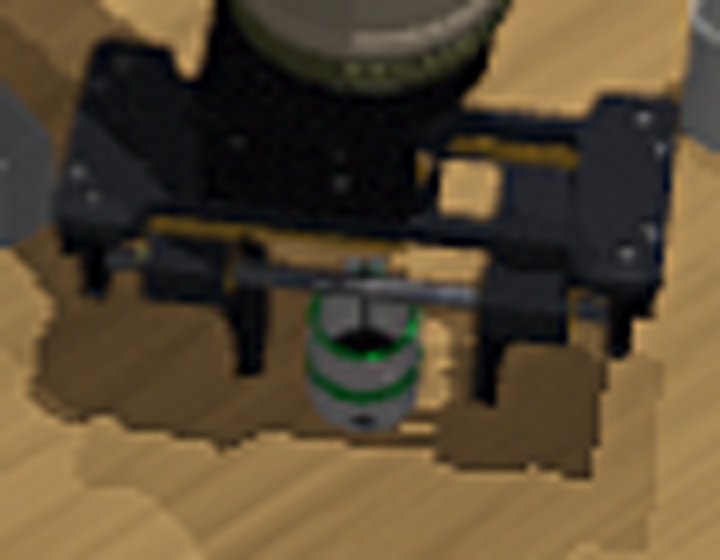

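The fingertips are at (249,372) and (484,400), and the clamp is centred between them to within about 2 mm with its ears facing back, clear of the pads. I grip and lift.

Call:
{"name": "drive_tool", "arguments": {"increments": [[0, 0, 0, 0, 0, 0], [0, 0, 0, 0, 0, 0], [0, 0, 0, 0, 0, 0], [0, 0, 0, 0, 0, 0], [0, 0, -0.2, 0, 0, 0], [0, 0, -0.4, 0, 0, 0], [0, 0, -0.4, 0, 0, 0], [0, 0, -0.4, 0, 0, 0]], "hand": 0}}

```text
clock: 13.38
tool_pos: [0.6662, -0.1692, 0.1072]
orientation: [0.385, 0.923, -0.0, -0.0]
contact_force: [-0.2, -0.4, -1.7]
width: 0.0375
grip_force: 30.0
```

```bash
python3 -c "
from h import *
rows([[(.53,-.25,.11,20)],[(.382,-.297,.11,-.4)],[(.382,-.297,.08,-.4),(.382,-.297,.014,-.4)]])"
```

```text
now [ 0.6662 -0.1692  0.1072] yaw 44.7 w 0.0375 F [-0.2 -0.4 -1.7] t 13.38 q7 0.76
[0.153, -0.615, -0.01, -0.001, -0.001, 0.548] n>=3
[0.026, -0.621, 0.0, 0.0, 0.0, 0.453] n>=3
[0.0, 0.0, 0.12, 0.0, 0.0, 0.0] n>=1
[0.0, 0.0, 0.384, 0.0, 0.0, 0.0] n>=2
```

Call:
{"name": "drive_tool", "arguments": {"increments": [[0.15, -0.61, -0.03, 0, 0, 0.55], [0.15, -0.61, -0.03, 0, 0, 0.55], [0.15, -0.61, -0.03, 0, 0, 0.55], [0.15, -0.61, -0.03, 0, 0, 0.55], [0.15, -0.61, -0.03, 0, 0, 0.55]]}}

```text
clock: 14.0
tool_pos: [0.5319, -0.2488, 0.1146]
orientation: [0.574, 0.819, 0.0, -0.001]
contact_force: [0.2, 0.1, -1.2]
width: 0.0375
grip_force: 30.0
```

Call:
{"name": "drive_tool", "arguments": {"increments": [[0.03, -0.62, 0, 0, 0, 0.45], [0.03, -0.62, 0, 0, 0, 0.45], [0.03, -0.62, 0, 0, 0, 0.45], [0.03, -0.62, 0, 0, 0, 0.45], [0.03, -0.62, 0, 0, 0, 0.45]]}}

```text
clock: 14.62
tool_pos: [0.3852, -0.2944, 0.1154]
orientation: [0.708, 0.706, 0.0, 0.0]
contact_force: [0.2, 0.3, -0.9]
width: 0.0371
grip_force: 30.0
```

```bash
python3 - <<'E'
from h import *
rows([[(.382,-.297,.08,-.4),(.382,-.297,.0135,-.4)]])
b=save("scene","s6.png")
B=cv2.resize(b[150:270,180:300],(590,590),interpolation=cv2.INTER_CUBIC)
cv2.imwrite("pics/c6.png",B[:,:,::-1])
E
```

```text
now [ 0.3852 -0.2944  0.1154] yaw -0.2 w 0.0371 F [ 0.2  0.3 -0.9] t 14.62 q7 0.5
[-0.011, -0.013, 0.142, 0.001, -0.001, 0.005] n>=1
[-0.011, -0.013, 0.408, 0.001, -0.001, 0.005] n>=2
```

View pics/c6.png

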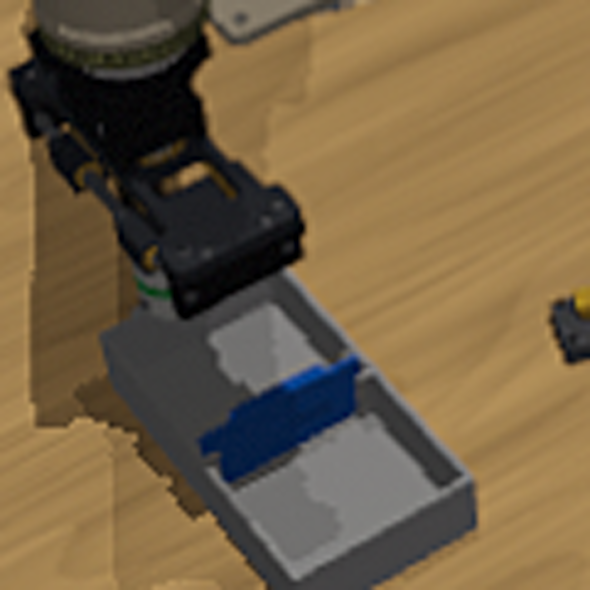

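The green clamp hangs in the gripper, over the front half beside the front-left wall at (150,290). The divider stands home at (290,420).

Call:
{"name": "drive_tool", "arguments": {"increments": [[-0.011, -0.013, 0.1, 0, 0, 0], [-0.011, -0.013, 0.2, 0, 0, 0], [-0.011, -0.013, 0.3, 0, 0, 0], [-0.011, -0.013, 0.36, 0, 0, 0], [-0.011, -0.013, 0.404, 0, 0, 0], [-0.011, -0.013, 0.404, 0, 0, 0], [-0.011, -0.013, 0.404, 0, 0, 0]]}}

```text
clock: 15.55
tool_pos: [0.3809, -0.2984, 0.0152]
orientation: [0.709, 0.705, 0.0, 0.001]
contact_force: [-0.2, -0.8, -1.0]
width: 0.0375
grip_force: 30.0
```

Call:
{"name": "drive_tool", "arguments": {"increments": [[0, 0, 0.004, 0, 0, 0], [0, 0, 0.004, 0, 0, 0]]}}

```text
clock: 15.8
tool_pos: [0.3805, -0.2983, 0.0139]
orientation: [0.709, 0.705, -0.0, 0.0]
contact_force: [0.3, 0.9, -0.1]
width: 0.0379
grip_force: 30.0
```

Call:
{"name": "drive_tool", "arguments": {"increments": [[0, 0, 0, 0, 0, 0], [0, 0, 0, 0, 0, 0], [0, 0, 0, 0, 0, 0], [0, 0, -0.2, 0, 0, 0], [0, 0, -0.45, 0, 0, 0], [0, 0, -0.48, 0, 0, 0], [0, 0, -0.48, 0, 0, 0]], "hand": 0.57}}

```text
clock: 16.68
tool_pos: [0.3804, -0.2983, 0.1338]
orientation: [0.709, 0.705, -0.0, 0.001]
contact_force: [0.2, 0.4, -0.8]
width: 0.0494
grip_force: 0.0
```

```bash
python3 -c "
from h import *
rows([[(.53,-.16,.15,20)],[(.63,.04,.15,30)],[(.6462,.181,.11,30)]])"
```

```text
now [ 0.3804 -0.2983  0.1338] yaw -0.3 w 0.0494 F [ 0.2  0.4 -0.8] t 16.68 q7 0.52
[0.557, 0.595, -0.065, 0.001, 0.001, -0.452] n>=4
[0.615, 0.649, 0.0, 0.0, 0.0, -0.222] n>=4
[0.456, 0.338, 0.16, 0.0, 0.0, 0.0] n>=3
```

Call:
{"name": "drive_tool", "arguments": {"increments": [[0.56, 0.6, -0.07, 0, 0, -0.45], [0.56, 0.6, -0.07, 0, 0, -0.45], [0.56, 0.6, -0.07, 0, 0, -0.45], [0.56, 0.6, -0.07, 0, 0, -0.45], [0.56, 0.6, -0.07, 0, 0, -0.45]], "hand": 0.8}}

```text
clock: 17.3
tool_pos: [0.5308, -0.1579, 0.1494]
orientation: [0.573, 0.819, -0.0, -0.001]
contact_force: [0.1, -0.3, -0.1]
width: 0.0696
grip_force: 0.0
```

Call:
{"name": "drive_tool", "arguments": {"increments": [[0.61, 0.65, 0, 0, 0, -0.22], [0.61, 0.65, 0, 0, 0, -0.22], [0.61, 0.65, 0, 0, 0, -0.22], [0.61, 0.65, 0, 0, 0, -0.22], [0.61, 0.65, 0, 0, 0, -0.22]]}}

```text
clock: 17.92
tool_pos: [0.6314, 0.0411, 0.1497]
orientation: [0.5, 0.866, -0.0, -0.001]
contact_force: [0.7, -1.4, -0.1]
width: 0.0695
grip_force: 0.0
```

Call:
{"name": "drive_tool", "arguments": {"increments": [[0.45, 0.34, 0.16, 0, 0, 0], [0.45, 0.34, 0.16, 0, 0, 0], [0.45, 0.34, 0.16, 0, 0, 0], [0.45, 0.34, 0.16, 0, 0, 0], [0.45, 0.34, 0.16, 0, 0, 0]]}}

```text
clock: 18.55
tool_pos: [0.6504, 0.1759, 0.1111]
orientation: [0.503, 0.864, -0.001, 0.001]
contact_force: [-0.1, 0.6, -0.2]
width: 0.0696
grip_force: 0.0
```

```bash
python3 - <<'E'
from h import *
rows([[(.6462,.181,.05,30),(.6462,.181,.009,30)]])
E
```

```text
now [0.6504 0.1759 0.1111] yaw 29.6 w 0.0696 F [-0.1  0.6 -0.2] t 18.55 q7 -0.05
[0.026, -0.005, 0.244, -0.001, 0.003, -0.008] n>=1
[0.027, -0.004, 0.408, -0.001, 0.003, -0.008] n>=2
```

Call:
{"name": "drive_tool", "arguments": {"increments": [[0, 0, 0.1, 0, 0, 0], [0, 0, 0.1, 0, 0, 0], [0, 0, 0.1, 0, 0, 0]]}}

```text
clock: 18.92
tool_pos: [0.6504, 0.1782, 0.0871]
orientation: [0.502, 0.865, 0.0, 0.001]
contact_force: [0.1, -0.1, 0.0]
width: 0.0699
grip_force: 0.0
```

```bash
python3 - <<'E'
from h import *
rows([[(.6462,.181,.05,30),(.6462,.181,.009,30)]])
b=save("scene","s7.png");a=save("top","t7.png")
B=cv2.resize(b[155:245,350:450],(500,450),interpolation=cv2.INTER_CUBIC)
A=cv2.resize(b[190:280,195:255],(300,450),interpolation=cv2.INTER_CUBIC)
cv2.imwrite("pics/c7.png",np.hstack([B,A])[:,:,::-1])
E
```

```text
now [0.6504 0.1782 0.0871] yaw 29.7 w 0.0699 F [ 0.1 -0.1  0. ] t 18.93 q7 -0.06
[0.018, -0.009, 0.148, 0.001, 0.001, -0.006] n>=1
[0.018, -0.009, 0.312, 0.001, 0.001, -0.006] n>=2
```

View pics/c7.png

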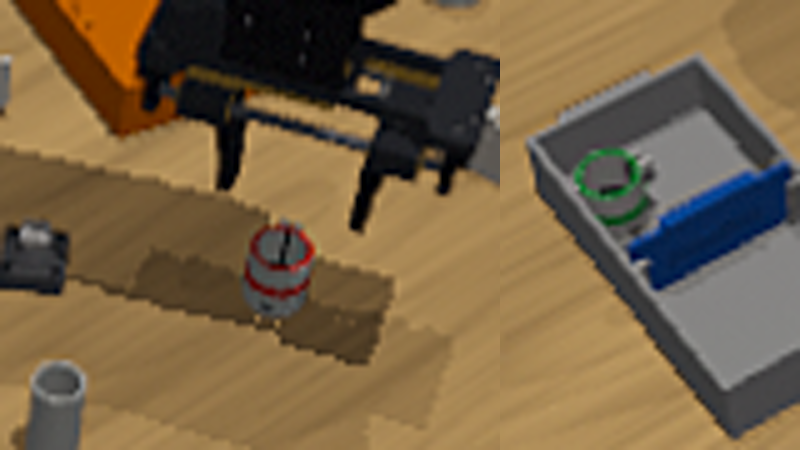

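The red clamp (282,247) lies between the fingertips (230,187) and (358,230), with its ears at the back. The green clamp stands in the grey front half at (610,175), ears toward +y, with the divider home.

Call:
{"name": "drive_tool", "arguments": {"increments": [[0.014, -0.009, 0.1, 0, 0, 0], [0.014, -0.009, 0.2, 0, 0, 0], [0.014, -0.009, 0.28, 0, 0, 0], [0.014, -0.009, 0.312, 0, 0, 0], [0.014, -0.009, 0.312, 0, 0, 0], [0.014, -0.009, 0.312, 0, 0, 0]]}}

```text
clock: 19.77
tool_pos: [0.6467, 0.1818, 0.0091]
orientation: [0.501, 0.865, 0.001, 0.001]
contact_force: [0.1, -0.1, -0.4]
width: 0.0698
grip_force: 0.0
```

Call:
{"name": "drive_tool", "arguments": {"increments": [[0, 0, 0, 0, 0, 0], [0, 0, 0, 0, 0, 0], [0, 0, 0, 0, 0, 0], [0, 0, 0, 0, 0, 0], [0, 0, 0, 0, 0, 0]], "hand": 0}}

```text
clock: 20.4
tool_pos: [0.6461, 0.1816, 0.0081]
orientation: [0.501, 0.865, 0.0, 0.0]
contact_force: [0.3, 0.2, 1.3]
width: 0.0373
grip_force: 30.0
```

```bash
python3 - <<'E'
from h import *
rows([])
E
```

```text
now [0.6461 0.1816 0.0081] yaw 29.8 w 0.0373 F [0.3 0.2 1.3] t 20.4 q7 -0.1
```

```bash
python3 -c "
from h import *
rows([[(.646,.181,.13,30),(.57,.02,.13,20)],[(.45,-.17,.13,0)],[(.382,-.2465,.115,-.3)]])"
```

```text
now [0.6461 0.1816 0.0081] yaw 29.8 w 0.0373 F [0.3 0.2 1.3] t 20.4 q7 -0.1
[-0.002, -0.001, -0.487, 0.0, 0.0, -0.004] n>=2
[-0.409, -0.585, -0.487, 0.0, 0.0, 0.218] n>=4
[-0.55, -0.711, 0.0, 0.0, 0.0, 0.444] n>=4
[-0.306, -0.272, 0.06, 0.0, 0.0, 0.007] n>=2
```

Call:
{"name": "drive_tool", "arguments": {"increments": [[0, 0, -0.24, 0, 0, 0], [0, 0, -0.48, 0, 0, 0], [-0.2, -0.29, -0.48, 0, 0, 0.1], [-0.41, -0.58, -0.48, 0, 0, 0.22], [-0.41, -0.58, -0.48, 0, 0, 0.22], [-0.41, -0.58, -0.48, 0, 0, 0.22], [-0.41, -0.58, -0.48, 0, 0, 0.22]]}}

```text
clock: 21.28
tool_pos: [0.5713, 0.0209, 0.1282]
orientation: [0.574, 0.819, 0.0, 0.0]
contact_force: [-0.2, 0.8, -1.4]
width: 0.0371
grip_force: 30.0
```

Call:
{"name": "drive_tool", "arguments": {"increments": [[-0.55, -0.71, 0, 0, 0, 0.44], [-0.55, -0.71, 0, 0, 0, 0.44], [-0.55, -0.71, 0, 0, 0, 0.44], [-0.55, -0.71, 0, 0, 0, 0.44], [-0.55, -0.71, 0, 0, 0, 0.44]]}}

```text
clock: 21.9
tool_pos: [0.4506, -0.1706, 0.128]
orientation: [0.707, 0.707, -0.0, 0.0]
contact_force: [0.7, 0.5, -0.8]
width: 0.0373
grip_force: 30.0
```

Call:
{"name": "drive_tool", "arguments": {"increments": [[-0.3, -0.27, 0.06, 0, 0, 0], [-0.3, -0.27, 0.06, 0, 0, 0], [-0.3, -0.27, 0.06, 0, 0, 0], [-0.3, -0.27, 0.06, 0, 0, 0], [-0.3, -0.27, 0.06, 0, 0, 0]]}}

```text
clock: 22.52
tool_pos: [0.3854, -0.2429, 0.1132]
orientation: [0.705, 0.709, 0.0, 0.0]
contact_force: [-0.3, 0.8, -1.1]
width: 0.0374
grip_force: 30.0
```

```bash
python3 - <<'E'
from h import *
rows([[(.382,-.2465,.014,-.3)]])
b=save("scene","s8.png")
h=cv2.cvtColor(b,cv2.COLOR_RGB2HSV).astype(int)
m=(h[...,0]>55)&(h[...,0]<85)&(h[...,1]>70)&(h[...,2]>30);m[:190]=0;m[290:]=0;m[:,195:]&=True;m[:,:195]=0;m[:,300:]=0
q=np.argwhere(m)[:,::-1];print(len(q),q.mean(0) if len(q) else "")
E
```

```text
now [ 0.3854 -0.2429  0.1132] yaw 0.3 w 0.0374 F [-0.3  0.8 -1.1] t 22.52 q7 0.44
[-0.014, -0.014, 0.397, 0.001, -0.0, 0.014] n>=2
75 [217.08       226.97333333]
```

Call:
{"name": "drive_tool", "arguments": {"increments": [[-0.008, -0.008, 0.16, 0, 0, 0.01], [-0.008, -0.008, 0.16, 0, 0, 0.01], [-0.008, -0.008, 0.16, 0, 0, 0.01], [-0.008, -0.008, 0.16, 0, 0, 0.01]]}}

```text
clock: 23.08
tool_pos: [0.3828, -0.2467, 0.0744]
orientation: [0.709, 0.705, 0.0, 0.001]
contact_force: [-0.7, 0.3, -1.2]
width: 0.0375
grip_force: 30.0
```

Call:
{"name": "drive_tool", "arguments": {"increments": [[0, 0, 0.08, 0, 0, 0], [0, 0, 0.14, 0, 0, 0], [0, 0, 0.2, 0, 0, 0], [0, 0, 0.23, 0, 0, 0], [0, 0, 0.242, 0, 0, 0], [0, 0, 0.242, 0, 0, 0], [0, 0, 0.242, 0, 0, 0]]}}

```text
clock: 23.95
tool_pos: [0.3822, -0.2466, 0.0129]
orientation: [0.709, 0.705, 0.0, 0.0]
contact_force: [0.3, 0.6, -0.8]
width: 0.0377
grip_force: 30.0
```

Call:
{"name": "drive_tool", "arguments": {"increments": [[0, 0, 0, 0, 0, 0], [0, 0, 0, 0, 0, 0], [0, 0, 0, 0, 0, 0], [0, 0, -0.2, 0, 0, 0], [0, 0, -0.4, 0, 0, 0], [0, 0, -0.4, 0, 0, 0], [0, 0, -0.4, 0, 0, 0]], "hand": 0.57}}

```text
clock: 24.82
tool_pos: [0.3816, -0.2464, 0.1122]
orientation: [0.709, 0.705, -0.0, -0.0]
contact_force: [0.4, -0.1, -0.2]
width: 0.0495
grip_force: 0.0
```

```bash
python3 -c "
from h import *
rows([[(.4695,-.075,.113,-11)]])"
```

```text
now [ 0.3816 -0.2464  0.1122] yaw -0.3 w 0.0495 F [ 0.4 -0.1 -0.2] t 24.82 q7 0.44
[0.687, 0.348, -0.003, -0.0, 0.0, 0.237] n>=4
```

Call:
{"name": "drive_tool", "arguments": {"increments": [[0.68, 0.345, 0, 0, 0, 0.29], [0.68, 0.345, 0, 0, 0, 0.29], [0.68, 0.345, 0, 0, 0, 0.29], [0.68, 0.345, 0, 0, 0, 0.29], [0.68, 0.345, 0, 0, 0, 0.29], [0.68, 0.345, 0, 0, 0, 0.29]], "hand": 0.8}}

```text
clock: 25.58
tool_pos: [0.4681, -0.0786, 0.1119]
orientation: [0.785, 0.619, -0.001, -0.0]
contact_force: [-0.6, 0.0, 0.0]
width: 0.0697
grip_force: 0.0
```

Call:
{"name": "drive_tool", "arguments": {"increments": [[0, 0, 0.2, 0, 0, 0], [0, 0, 0.2, 0, 0, 0], [0, 0, 0.2, 0, 0, 0], [0, 0, 0.2, 0, 0, 0]]}}

```text
clock: 26.08
tool_pos: [0.47, -0.0774, 0.0641]
orientation: [0.785, 0.62, 0.001, 0.001]
contact_force: [0.6, 0.6, 0.1]
width: 0.0694
grip_force: 0.0
```

```bash
python3 - <<'E'
from h import *
rows([[(.4695,-.075,.005,-14)]])
b=save("scene","s9.png")
B=cv2.resize(b[170:250,250:350],(450,360),interpolation=cv2.INTER_CUBIC)
A=cv2.resize(b[190:280,195:275],(340,360),interpolation=cv2.INTER_CUBIC)
cv2.imwrite("pics/c9.png",np.hstack([B,A])[:,:,::-1])
E
```

```text
now [ 0.47   -0.0774  0.0641] yaw -13.4 w 0.0694 F [0.6 0.6 0.1] t 26.07 q7 -0.29
[0.009, -0.005, 0.236, 0.003, 0.0, 0.013] n>=1
```

View pics/c9.png

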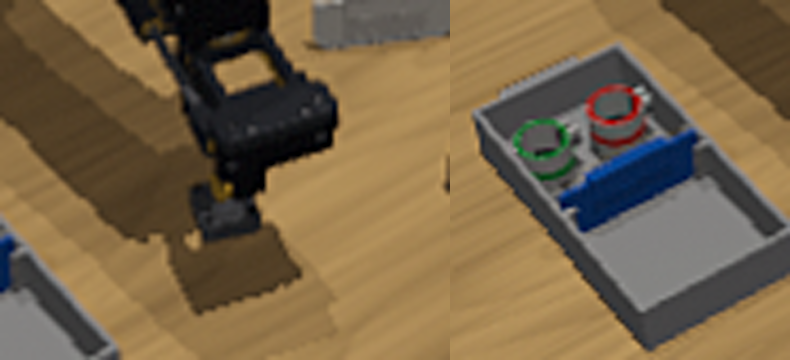

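Both clamps stand upright in the front half, green at (545,140) and red at (613,105), with the divider home. The brass head at (225,185) sits between the fingers.

Call:
{"name": "drive_tool", "arguments": {"increments": [[0.006, -0.003, 0.1, 0, 0, 0], [0.006, -0.003, 0.18, 0, 0, 0], [0.006, -0.003, 0.236, 0, 0, 0], [0.006, -0.003, 0.236, 0, 0, 0], [0.006, -0.003, 0.236, 0, 0, 0]]}}

```text
clock: 26.75
tool_pos: [0.4693, -0.0753, 0.0043]
orientation: [0.785, 0.62, 0.0, 0.0]
contact_force: [0.0, -0.1, 0.8]
width: 0.07
grip_force: 0.0
```

Call:
{"name": "drive_tool", "arguments": {"increments": [[0, 0, 0, 0, 0, 0], [0, 0, 0, 0, 0, 0], [0, 0, 0, 0, 0, 0], [0, 0, 0, 0, 0, 0], [0, 0, 0, 0, 0, 0]], "hand": 0}}

```text
clock: 27.38
tool_pos: [0.4689, -0.0753, 0.0037]
orientation: [0.785, 0.62, 0.0, 0.0]
contact_force: [0.4, 0.1, 2.6]
width: 0.0407
grip_force: 28.7
```

Call:
{"name": "drive_tool", "arguments": {"increments": [[0, 0, -0.15, 0, 0, 0], [0, 0, -0.3, 0, 0, 0], [0, 0, -0.43, 0, 0, 0], [0, 0, -0.43, 0, 0, 0], [0, 0, -0.43, 0, 0, 0]]}}

```text
clock: 28.0
tool_pos: [0.4681, -0.0754, 0.1102]
orientation: [0.785, 0.62, -0.0, -0.0]
contact_force: [-0.6, 0.5, -1.1]
width: 0.0411
grip_force: 28.8
```

```bash
python3 -c "
from h import *
rows([[(.492,-.242,.112,-.3)]])"
```

```text
now [ 0.4681 -0.0754  0.1102] yaw -13.4 w 0.0411 F [-0.6  0.5 -1.1] t 28.0 q7 -0.25
[-0.626, 0.247, -0.007, -0.001, 0.0, -0.291] n>=3
```

Call:
{"name": "drive_tool", "arguments": {"increments": [[-0.625, 0.25, 0, 0, 0, -0.29], [-0.625, 0.25, 0, 0, 0, -0.29], [-0.625, 0.25, 0, 0, 0, -0.29], [-0.625, 0.25, 0, 0, 0, -0.29], [-0.625, 0.25, 0.1, 0, 0, -0.29], [-0.625, 0.25, 0.1, 0, 0, -0.29], [-0.625, 0.25, 0.1, 0, 0, -0.29]]}}

```text
clock: 28.88
tool_pos: [0.4934, -0.241, 0.0861]
orientation: [0.709, 0.705, 0.0, -0.0]
contact_force: [-0.1, -0.2, -0.6]
width: 0.0406
grip_force: 28.8
```

```bash
python3 -c "
from h import *
rows([[(.492,-.242,.009,-.3)]])"
```

```text
now [ 0.4934 -0.241   0.0861] yaw -0.3 w 0.0406 F [-0.1 -0.2 -0.6] t 28.88 q7 0.23
[-0.004, -0.005, 0.309, -0.001, -0.001, 0.0] n>=2
```

Call:
{"name": "drive_tool", "arguments": {"increments": [[-0.004, -0.004, 0.08, 0, 0, 0], [-0.004, -0.004, 0.16, 0, 0, 0], [-0.004, -0.004, 0.23, 0, 0, 0], [-0.004, -0.004, 0.28, 0, 0, 0], [-0.004, -0.004, 0.308, 0, 0, 0], [-0.004, -0.004, 0.308, 0, 0, 0], [-0.004, -0.004, 0.308, 0, 0, 0]]}}

```text
clock: 29.75
tool_pos: [0.4928, -0.2429, 0.0096]
orientation: [0.709, 0.705, 0.0, 0.0]
contact_force: [-0.6, -0.7, -2.2]
width: 0.0411
grip_force: 28.8
```

Call:
{"name": "drive_tool", "arguments": {"increments": [[0, 0, 0, 0, 0, 0], [0, 0, 0, 0, 0, 0], [0, 0, 0, 0, 0, 0], [0, 0, -0.2, 0, 0, 0], [0, 0, -0.42, 0, 0, 0], [0, 0, -0.42, 0, 0, 0], [0, 0, -0.42, 0, 0, 0]], "hand": 0.57}}

```text
clock: 30.62
tool_pos: [0.4921, -0.2428, 0.1138]
orientation: [0.709, 0.705, -0.0, 0.0]
contact_force: [-0.7, 0.5, -0.8]
width: 0.0495
grip_force: 0.0
```

```bash
python3 -c "
from h import *
rows([[(.53,-.07,.113,20)],[(.543,.081,.113,43)]])"
```

```text
now [ 0.4921 -0.2428  0.1138] yaw -0.3 w 0.0495 F [-0.7  0.5 -0.8] t 30.62 q7 0.25
[0.692, 0.148, 0.003, -0.0, 0.0, -0.452] n>=3
[0.55, 0.255, 0.0, 0.0, 0.0, -0.511] n>=3
```

Call:
{"name": "drive_tool", "arguments": {"increments": [[0.69, 0.15, 0, 0, 0, -0.45], [0.69, 0.15, 0, 0, 0, -0.45], [0.69, 0.15, 0, 0, 0, -0.45], [0.69, 0.15, 0, 0, 0, -0.45], [0.69, 0.15, 0, 0, 0, -0.45]], "hand": 0.8}}

```text
clock: 31.25
tool_pos: [0.5301, -0.071, 0.1128]
orientation: [0.574, 0.819, -0.001, -0.001]
contact_force: [-0.2, -0.7, 0.4]
width: 0.0694
grip_force: 0.0
```

Call:
{"name": "drive_tool", "arguments": {"increments": [[0.55, 0.255, 0, 0, 0, -0.51], [0.55, 0.255, 0, 0, 0, -0.51], [0.55, 0.255, 0, 0, 0, -0.51], [0.55, 0.255, 0, 0, 0, -0.51], [0.55, 0.255, 0.2, 0, 0, -0.51], [0.55, 0.255, 0.2, 0, 0, -0.51], [0.55, 0.255, 0.2, 0, 0, -0.51]]}}

```text
clock: 32.12
tool_pos: [0.5444, 0.0793, 0.065]
orientation: [0.401, 0.916, -0.0, 0.0]
contact_force: [0.6, 0.1, -0.2]
width: 0.0698
grip_force: 0.0
```

```bash
python3 -c "
from h import *
save('scene','s10.png')
rows([[(.543,.0815,.005,43)]])"
```

```text
now [0.5449 0.0798 0.0656] yaw 42.8 w 0.07 F [0.2 0.4 0.7] t 32.17 q7 0.27
[0.01, -0.001, 0.242, 0.001, 0.002, -0.005] n>=1
```

Call:
{"name": "drive_tool", "arguments": {"increments": [[0.007, 0, 0.1, 0, 0, 0], [0.007, 0, 0.18, 0, 0, 0], [0.007, 0, 0.243, 0, 0, 0], [0.007, 0, 0.243, 0, 0, 0], [0.007, 0, 0.243, 0, 0, 0]]}}

```text
clock: 32.8
tool_pos: [0.5432, 0.082, 0.0039]
orientation: [0.4, 0.917, 0.0, 0.0]
contact_force: [-0.0, -0.5, 0.6]
width: 0.0696
grip_force: 0.0
```

Call:
{"name": "drive_tool", "arguments": {"increments": [[0, 0, 0, 0, 0, 0], [0, 0, 0, 0, 0, 0], [0, 0, 0, 0, 0, 0], [0, 0, 0, 0, 0, 0], [0, 0, 0, 0, 0, 0]], "hand": 0}}

```text
clock: 33.42
tool_pos: [0.5428, 0.0818, 0.0034]
orientation: [0.4, 0.917, -0.0, 0.0]
contact_force: [-0.2, 0.1, 2.0]
width: 0.0396
grip_force: 30.0
```

Call:
{"name": "drive_tool", "arguments": {"increments": [[0, 0, -0.15, 0, 0, 0], [0, 0, -0.3, 0, 0, 0], [0, 0, -0.45, 0, 0, 0], [0, 0, -0.45, 0, 0, 0], [0, 0, -0.45, 0, 0, 0]]}}

```text
clock: 34.05
tool_pos: [0.5422, 0.0815, 0.1149]
orientation: [0.4, 0.917, -0.0, -0.0]
contact_force: [-0.7, -0.1, -1.7]
width: 0.0396
grip_force: 30.0
```

```bash
python3 -c "
from h import *
rows([[(.545,-.1,.113,20)],[(.4925,-.297,.113,-.3)]])"
```

```text
now [0.5422 0.0815 0.1149] yaw 42.9 w 0.0396 F [-0.7 -0.1 -1.7] t 34.05 q7 0.31
[-0.54, -0.486, 0.008, -0.001, -0.0, 0.508] n>=3
[-0.669, -0.467, 0.0, 0.0, 0.0, 0.451] n>=4
```

Call:
{"name": "drive_tool", "arguments": {"increments": [[-0.54, -0.486, 0, 0, 0, 0.51], [-0.54, -0.486, 0, 0, 0, 0.51], [-0.54, -0.486, 0, 0, 0, 0.51], [-0.54, -0.486, 0, 0, 0, 0.51], [-0.54, -0.486, 0, 0, 0, 0.51]]}}

```text
clock: 34.67
tool_pos: [0.5449, -0.0991, 0.1146]
orientation: [0.574, 0.819, -0.0, -0.001]
contact_force: [-0.6, 0.9, -1.3]
width: 0.0393
grip_force: 30.0
```

Call:
{"name": "drive_tool", "arguments": {"increments": [[-0.67, -0.47, 0, 0, 0, 0.45], [-0.67, -0.47, 0, 0, 0, 0.45], [-0.67, -0.47, 0, 0, 0, 0.45], [-0.67, -0.47, 0, 0, 0, 0.45], [-0.67, -0.47, 0.1, 0, 0, 0.45], [-0.67, -0.47, 0.1, 0, 0, 0.45], [-0.67, -0.47, 0.1, 0, 0, 0.45]]}}

```text
clock: 35.55
tool_pos: [0.493, -0.2958, 0.0913]
orientation: [0.708, 0.706, 0.0, -0.0]
contact_force: [0.8, -0.7, -1.5]
width: 0.0393
grip_force: 30.0
```

```bash
python3 -c "
from h import *
rows([[(.4925,-.297,.009,-.3)]])"
```

```text
now [ 0.493  -0.2958  0.0913] yaw -0.2 w 0.0393 F [ 0.8 -0.7 -1.5] t 35.55 q7 0.31
[-0.005, -0.002, 0.329, 0.0, -0.001, 0.003] n>=2
```

Call:
{"name": "drive_tool", "arguments": {"increments": [[-0.004, 0, 0.08, 0, 0, 0], [-0.004, 0, 0.16, 0, 0, 0], [-0.004, 0, 0.24, 0, 0, 0], [-0.004, 0, 0.29, 0, 0, 0], [-0.004, 0, 0.32, 0, 0, 0], [-0.004, 0, 0.33, 0, 0, 0], [-0.004, 0, 0.33, 0, 0, 0], [-0.004, 0, 0.33, 0, 0, 0]]}}

```text
clock: 36.55
tool_pos: [0.4925, -0.2985, 0.0089]
orientation: [0.709, 0.705, 0.0, 0.001]
contact_force: [-0.3, -0.8, -0.9]
width: 0.04
grip_force: 30.0
```

Call:
{"name": "drive_tool", "arguments": {"increments": [[0, 0, 0, 0, 0, 0], [0, 0, 0, 0, 0, 0], [0, 0, 0, 0, 0, 0], [0, 0, -0.2, 0, 0, 0], [0, 0, -0.42, 0, 0, 0], [0, 0, -0.6, 0, 0, 0], [0, 0, -0.6, 0, 0, 0]], "hand": 0.57}}

```text
clock: 37.42
tool_pos: [0.4941, -0.2992, 0.1624]
orientation: [0.709, 0.705, 0.001, 0.003]
contact_force: [0.8, -0.4, -0.3]
width: 0.0494
grip_force: 0.0
```

Call:
{"name": "drive_tool", "arguments": {"increments": [[0.9, 0, 0, 0, 0, 0], [0.9, 0, 0, 0, 0, 0], [0.9, 0, 0, 0, 0, 0], [0.9, 0, 0, 0, 0, 0], [0.9, 0, 0, 0, 0, 0], [0.9, 0, 0, 0, 0, 0]]}}

```text
clock: 38.17
tool_pos: [0.4931, -0.0741, 0.1577]
orientation: [0.709, 0.705, -0.0, -0.0]
contact_force: [0.2, 0.1, 0.5]
width: 0.0496
grip_force: 0.0
```

```bash
python3 - <<'E'
from h import *
a=save("top","t11.png");b=save("scene","s11.png")
B=cv2.resize(b[190:285,190:285],(400,400),interpolation=cv2.INTER_CUBIC)
A=cv2.resize(a[170:260,345:435],(400,400),interpolation=cv2.INTER_CUBIC)
cv2.imwrite("pics/c11.png",np.hstack([A,B])[:,:,::-1])
h=cv2.cvtColor(b,cv2.COLOR_RGB2HSV);z=np.argwhere((h[...,0]>105)&(h[...,0]<130)&(h[...,1]>120)&(np.indices(h.shape[:2])[1]>195)&(np.indices(h.shape[:2])[1]<300)&(np.indices(h.shape[:2])[0]>190)&(np.indices(h.shape[:2])[0]<290))
print("blue",z.min(0),z.max(0),z.mean(0))
rows([])
E
```

```text
blue [222 221] [261 252] [234.49246231 237.20603015]
now [ 0.4932 -0.0747  0.1578] yaw -0.4 w 0.0495 F [-0.7 -0.1 -0.8] t 38.27 q7 -0.03
```

View pics/c11.png

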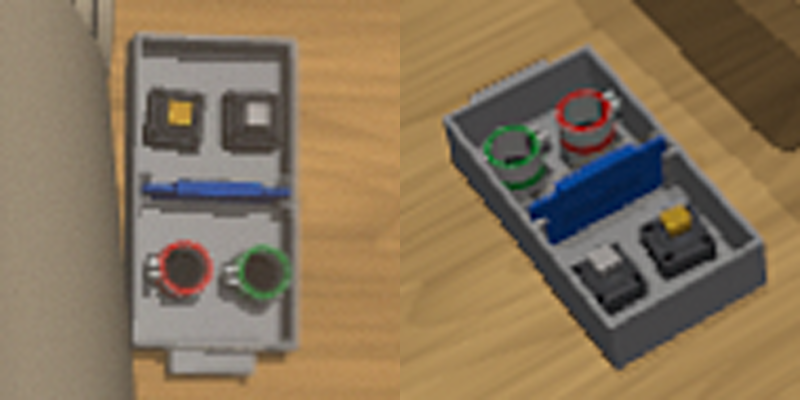

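The final picture shows the divider across the middle of the drawer at (216,189). Red (184,268) and green (262,270) clamps stand in the front half, and brass (180,112) and steel (257,115) pyramids in the back half. The gripper is clear, so I hand in.

```bash
python3 -c "
from rig import bot
print(bot.finish_job())"
```

```text
the job is handed in; nothing more can be done
None
```

I handed the job in at about 38 s: the last pictures show the blue divider in the grey drawer's guides, both clamps upright in the front half and both pyramid adapters upright in the back half; the judge's verdict was not shown.

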